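# Turn the binder leaf and set the reading frame

## Robot

A 7-joint arm with a two-finger parallel gripper is mounted at the origin on a cart in front of the work surface, level with it; the furniture and walls round the work are solid. World frame = base frame: x ahead of the robot, y to its left, z up, the work surface at z = 0. Lengths are in mm, angles in rad, forces in N, time in s.
With the tool pointing down it reaches from about 400 to 875 mm from the base axis. Payload 4.4 kg.
Tool frame: the origin (TCP) lies at the very end of the fingers, on their centre line; the grasp point (between the pads) lies 19 mm behind it; z points along the fingers, y is the direction in which the jaws open and shut (so a half turn about z gives the same grasp; the last joint's range is limited). The gripper opens to 85 mm and grips with 20 to 120 N. Pads are 22 mm wide; open, the fingers measure 114 mm over their backs; the gripper's body (76 mm by 85 mm) begins 54 mm behind the grasp point. The pads swing forward as they close: fully open they stand 13 mm farther back than shut.
Start: joints at [1.276, 0.628, 0.038, 1.517, -0.027, 0.996, -0.02], TCP at [147.453, -633.068, 231.313] pointing down, gripper open.
Joint ranges: [-3.06, 3.06], [-0.37, 2.12], [-1.25, 1.32], [0.18, 2.47], [-1.1, 4.24], [0.23, 1.98], [-2.94, 2.94]. Speed limits (rad/s): [2.57, 2.57, 3.14, 3.14, 3.14, 3.14, 3.14].

## Interface

Orientations are given as [roll, pitch, yaw] about the fixed x, y, z axes, in that order (R = Rz(yaw) Ry(pitch) Rx(roll)).
In Python, from cell import ctrl gives the robot as it stands. The module is installed in compiled form; this text tells all that it offers.
- The arm moves only by the shell command python3 -m jog 'ROWS'. ROWS is text: rows parted by semicolons, each of 7 numbers parted by spaces: the shift along the tool's x, y, z in mm, then the turn, a rotation vector about the tool's x, y, z in degrees, then the opening, from -1 (shut) to 1 (fully open). In form: x y z wx wy wz claw; .... A call has 1 to 8 rows; each row is the pose to reach, as a shift and turn from the pose commanded when the call began, along the tool's axes at that moment; what a row does not reach only later rows make up. A row lasts 1/8 s, in which the tool goes at most 62.5 mm and 10.7 degrees, less where a joint would pass 70% of its speed; a pose out of reach is approached as far as the arm can. A call with a gripper value outside its range is refused whole. The fingers move at their own pace and stop on an object; the grip force is fixed at half the most. Time passes only in rows, so rows that repeat a pose let the fingers close. It gives the time, the measured TCP pose, the force and the opening at its end, in the units of the state.
- ctrl.read_state(): the state, without advancing time (a new reading comes with each control period).
- ctrl.get_image(name): name is "side" or "top" or "wrist"; returns a dict with "image" (400x640x3 uint8, red, green, blue), "z_map" (400x640 float32, mm along the optical axis (not along the pixel's ray), 0 where there is no reading), "vertical_fov" (degrees; the focal length in pixels is half the picture's height over the tangent of half this angle, whatever the lens; pixels are square), "cx", "cy" (the principal point, pixels), "extrinsics" (4x4, takes a point from world to camera coordinates); the wrist camera has in their place "hand_eye" (4x4, takes a point from camera to tool coordinates, whose origin is the TCP and whose axes are the flange's). Camera axes: x right, y down, z forward; pixel columns grow to the right and rows downward; lengths in mm; the calibration is good to about 2 mm. A picture is of the moment at which its call begins: read the wrist's pose just before it.
- ctrl.finish_job(): hands the job in, once; it reports no verdict.
The state is a dict: "clock": time; "qpos": joint angles; "qd": joint speeds; "tau": joint torques, N m; "eef_pos": TCP position; "tool_rot": TCP orientation; "force": force on the tool from outside, world axes, zero at the start; "torque": the same for the moment, N m; "width": finger opening in mm.
Only numpy, scipy, OpenCV 4.12 (cv2) and the standard library are available. Lean on these libraries where they do the work, as an engineer would, in place of code of your own. Each camera call takes 0.05 s, during which the arm holds its last target.

## Task

Take the page weight off the binder's leaf and set it down on the worktop, then turn the leaf across the rings so that its other face shows, laying it down gently rather than letting it drop. Put the weight back flat on the turned leaf, and finally squeeze the release lever of the reading frame, slide the frame two notches towards the robot, to the notch beside the boxed row, and let go so that it locks there. Keep the weight level throughout and do not disturb the timer, screwdriver, carton, bottle or cuvette standing round about.

Things in the scene. Friction and masses are not known exactly. Their poses are not given: they have to be found in the camera images.
- binder: Open ring binder, fixed: board 180 (x) x 430 (y) x 6 mm, pages 23 mm thick left and right of three steel rings. Origin on the worktop under the middle ring; x runs along the rings away from the robot, y to the left, z up. Board spans y -165 to +265, x -90 to +90. The rings' centre line (leaf hinge) is at y 0, z 32, rings reach z 50. A notched rail lies along x at y 236, top z 38.
- leaf (a joint): Turn of the stiff white leaf (170 mm along x, 4 thick, from 10 to 145 mm off the hinge) about the rings' centre line: 0 = lying on the right-hand pages (binder y < 0, start), pi/2 upright, pi = fully over on the left-hand pages. Its upper surface is at z = 34 mm at both ends. About 0.12 kg, slight hinge friction: let go, it falls to the side it leans to.
- leaf_grip (a point): Middle of the leaf's grip, on its axis: black round rod end, 12 mm thick, parallel to binder x at the leaf's free edge, free from binder x -135 to -90 mm, past the board's near edge, only worktop below (axis 32 mm up when the leaf lies). Point at binder x -112, 150 mm from the hinge: it moves on a half circle. The rod can turn between the fingers, so the hand may stay upright.
- page_weight: Page weight: plain aluminium bar 130 mm (its x) by 28 mm (y) by 28 mm high with five dark grooves at its middle, about 0.28 kg. Origin at the centre of its underside, z up. Starts lying on the leaf, long side roughly along the rings.
- frame_slide (a joint): Position (m) of the reading frame along the rail: 0 = farthest notch (start, play 4 mm either way), growing towards the robot (binder -x); 0.030, 0.060, 0.090 = the other notches. 0.060 is wanted. With the lever squeezed it slides with 1 to 2 N; else a pawl locks it.
- release_lever (a joint): Angle (rad) of the frame's sprung release lever: 0 = let go, pawl in a notch; 0.40 = squeezed to its stop; the pawl is clear of the notches above 0.25. Let go between notches, the pawl rides on a tooth and the lever stays part open. Full squeeze takes about 8 N.
- squeeze_point (a point): Midway between the outer faces of the frame's steel lever paddle (leaf side, moves) and fixed black post (outer side), 84 mm above the worktop; moves with the frame. Upright plates 22 and 30 mm wide along x, tops at z 97 and 100 mm; 42 mm over both along binder y, about 32 squeezed. The frame's thin bars lie below at z 43 to 47, the saddle's top at z 56.
- target_notch (a point): The wanted notch: on the rail's top at binder x -15, y 236, z 38 mm, level with the boxed row on the leaf's other face. Notches lie at binder x +45 (start), +15, -15, -45 mm. The frame is in place when squeeze_point stands above this point as seen along the rail.
- bench_timer: Bystander: digital bench timer, 62 x 66 x 20 mm, origin under its centre; leave it alone.
- screwdriver: Bystander: screwdriver 165 mm long lying to the right of the binder, 24 mm high, origin under its middle; leave it alone.
- packet_box: Bystander: open carton of packets, 108 x 62 x 58 mm, origin under its centre; leave it alone.
- sample_bottle: Bystander: open wide-mouth bottle, 71 mm in diameter, 148 mm tall, origin under its centre; leave it alone.
- cell_c: Bystander: loose clear square cuvette, 28 x 28 x 66 mm, origin under its centre; leave it alone.
Things that resemble listed ones, but are neither listed nor needed, are in the scene too. What is meant by the page_weight is not pink or turquoise, and is the larger of those in its own colour.

How it is judged:
By the outcome, as a careful person would: the job done as asked, in the order asked, and still so for the second after the job is handed in, with the robot touching nothing.
It also fails if it takes over 72 s, if anything falls off the work surface, if the arm or the gripper's body presses on something with over 40 N, if the wrist force passes 120 N, or if a joint passes its speed limit or range.

## Working session

There is one attempt and no reset: what is moved stays moved. The work goes in short steps, Python scripts to look and compute and a shell command to move; the robot and the scene stay as the last step left them, time stands still between calls to the robot, and variables do not carry over. Pictures are saved under pics/ and viewed, and the job is handed in when it is done.

```bash
mkdir -p pics
cat > h.py <<'E'
import numpy as np, cv2
from cell import ctrl
from scipy.spatial.transform import Rotation as R
def pose():
    s=ctrl.read_state(); T=np.eye(4); T[:3,:3]=R.from_euler('xyz',s['tool_rot']).as_matrix(); T[:3,3]=s['eef_pos']; return T,s
def grab(n):
    T,s=pose(); d=ctrl.get_image(n)
    d['f']=200/np.tan(np.radians(d['vertical_fov']/2))
    d['c2w']=np.linalg.inv(d['extrinsics']) if 'extrinsics' in d else T@d['hand_eye']
    np.savez('last_%s.npz'%n,**{k:d[k] for k in('image','z_map','f','cx','cy','c2w')})
    return d
def load(n): return dict(np.load('last_%s.npz'%n))
def save(d,name,crop=None,k=1):
    im=d['image'][:,:,::-1]
    if crop: im=im[crop[1]:crop[3],crop[0]:crop[2]]
    if k!=1: im=cv2.resize(im,None,fx=k,fy=k,interpolation=cv2.INTER_CUBIC)
    cv2.imwrite('pics/'+name,im)
def ray(d,u,v,z):
    r=d['c2w'][:3,:3]@np.array([(u-d['cx'])/d['f'],(v-d['cy'])/d['f'],1.]); o=d['c2w'][:3,3]
    return o+r*(z-o[2])/r[2]
def dep(d,u,v):
    Z=d['z_map'][int(v),int(u)]
    return (d['c2w']@np.array([(u-d['cx'])/d['f']*Z,(v-d['cy'])/d['f']*Z,Z,1]))[:3]
def proj(d,p):
    q=np.linalg.inv(d['c2w'])@np.r_[p,1]; return q[0]/q[2]*d['f']+d['cx'],q[1]/q[2]*d['f']+d['cy']
E
python3 - <<'E'
from h import *
print(ctrl.read_state())
for n in('side','top','wrist'):
    d=grab(n); save(d,n+'0.png'); print(n,d['f'],d['cx'],d['cy'],d['c2w'].round(2).tolist())
E
```

```text
{'clock': 0.0, 'qpos': array([ 1.27617597,  0.62934407,  0.03844648,  1.51837826, -0.02701621,
        0.99625687, -0.02000581]), 'qd': array([-9.09221047e-04, -9.17992549e-04,  6.03273689e-04, -4.24427069e-04,
       -6.45716325e-04, -1.67099689e-03, -2.17114760e-05]), 'tau': array([ 2.48727042e-05, -5.63395214e+01,  1.22663241e+00, -1.93443096e+01,
        1.10309984e-02,  1.06751028e-02,  2.70329150e-05]), 'eef_pos': array([ 147.32913241, -632.45012991,  230.38719652]), 'tool_rot': array([-3.13972417e+00,  1.36246869e-05,  2.28801846e-01]), 'force': array([-0.16541472, -0.19420933, -0.42953683]), 'torque': array([ 0.05138881, -0.00824153,  0.04057629]), 'width': 85.43739455861817}
side 412.28510257917856 310.13107442118246 190.6994727198347 [[-0.56, -0.43, 0.71, -333.76], [-0.83, 0.28, -0.48, 609.92], [0.01, -0.86, -0.51, 721.12], [0.0, 0.0, 0.0, 1.0]]
top 501.1029196202549 308.09513693950714 194.9694420431919 [[-0.2, -0.83, 0.53, -386.88], [-0.98, 0.17, -0.09, 157.79], [-0.01, -0.54, -0.84, 1540.06], [0.0, 0.0, 0.0, 1.0]]
wrist 311.4488074554449 321.89111370675505 198.4152591183209 [[0.23, -0.93, -0.29, 221.63], [-0.97, -0.22, -0.07, -615.96], [-0.0, 0.3, -0.95, 373.27], [0.0, 0.0, 0.0, 1.0]]
```

View pics/side0.png

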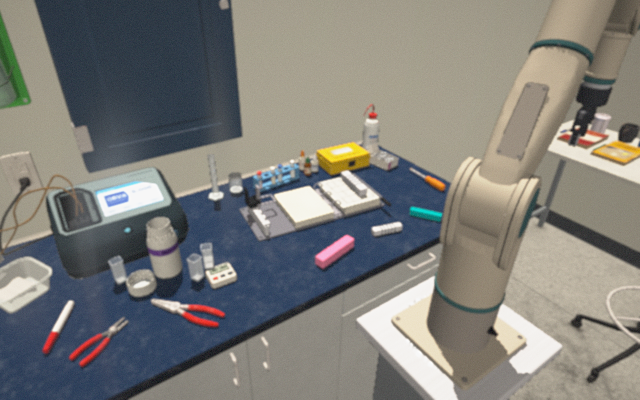

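View pics/top0.png

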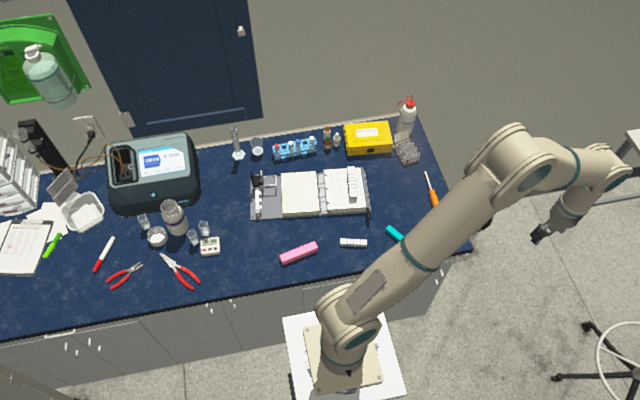

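View pics/wrist0.png

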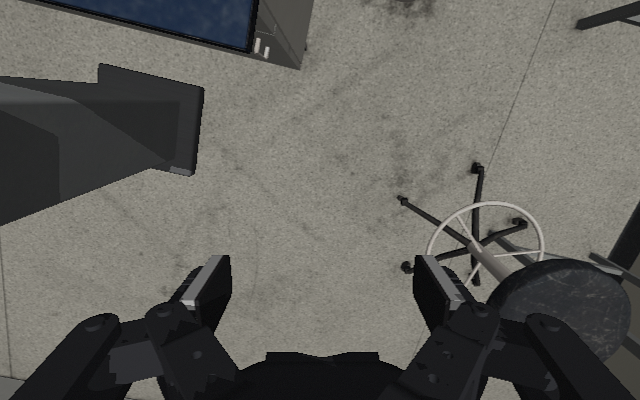

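Side view: the binder is around (315,205), with the bar on the leaf at (355,185). Top view: the binder spans (250–368, 170–218), the bar on the leaf is at (353,183), and a lookalike grey bar is at (353,242). Pink is at (298,253) and turquoise at (395,234). Enlarging.

Run:
```python
from h import *
d=load('top'); save(d,'t1.png',(235,155,385,260),5)
s=load('side'); save(s,'s1.png',(235,160,415,270),4)
for n,u,v in [('bar',353,183),('small',353,242),('leafTR',368,170),('leafBR',369,213),('boardBL',250,218),('boardTL',251,172),('timer',209,246),('screwd',433,195),('pink',298,253),('turq',394,234),('yellow',368,137),('bottle',174,215),('robot',520,160)]:
    print(n,dep(d,u,v).round(0))
```

```text
bar [ 557. -171.   65.]
small [ 355. -124.   13.]
leafTR [ 642. -254.    4.]
leafBR [ 443. -202.   35.]
boardBL [529. 208.  -2.]
boardTL [655. 176.  98.]
timer [437. 359.  19.]
screwd [ 473. -446.   28.]
pink [342.  68.  34.]
turq [ 351. -266.   25.]
yellow [ 758. -281.   52.]
bottle [517. 447. 123.]
robot [  58. -301.  825.]
```

View pics/t1.png

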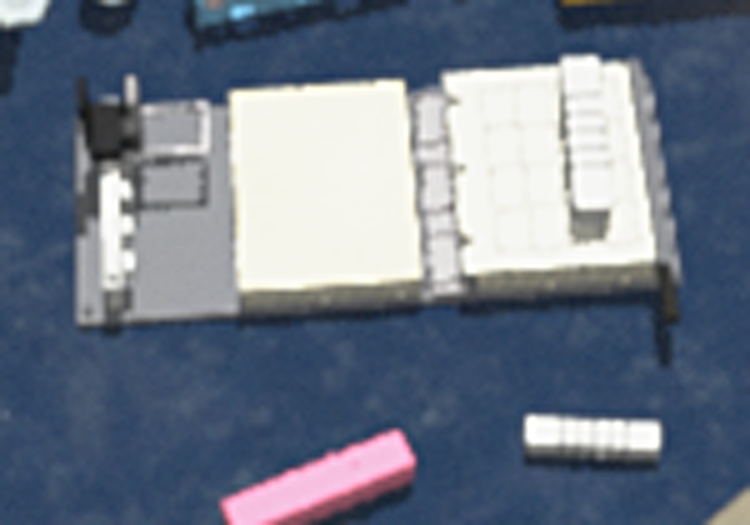

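View pics/s1.png

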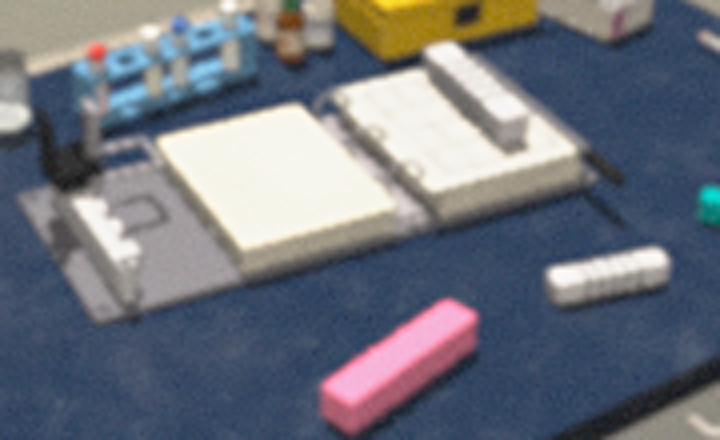

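The page weight is the large grey bar on the leaf at t1 crop (586,140), full-frame (353,183). The short grey grooved bar at (353,242), the pink one and the turquoise one are decoys. Next I'll measure the binder roughly and plan a move to look from above.

```bash
cat >> h.py <<'E'
def rows(tgt,yaw=None,T=None):
    "shift in tool axes and rotvec(deg) to reach tgt (tool down, yaw)"
    T=pose()[0] if T is None else T
    sh=T[:3,:3].T@(np.array(tgt,float)-T[:3,3])
    rv=np.zeros(3)
    if yaw is not None:
        Rt=R.from_euler('xyz',[np.pi,0,yaw]).as_matrix(); rv=np.degrees(R.from_matrix(T[:3,:3].T@Rt).as_rotvec())
    return sh.round(1),rv.round(2)
E
python3 - <<'E'
from h import *
d=load('top')
c=lambda u,v:(235+u/5,155+v/5)
A=ray(d,*c(232,88),29);B=ray(d,*c(240,292),29);C=ray(d,*c(408,80),29);D=ray(d,*c(421,278),29)
E1=ray(d,*c(562,62),62);F=ray(d,*c(575,208),62)
for p in(A,B,C,D,E1,F):print(p.round(0))
print(np.degrees(np.arctan2((A-B)[1],(A-B)[0])),np.degrees(np.arctan2((C-D)[1],(C-D)[0])),np.degrees(np.arctan2((E1-F)[1],(E1-F)[0])))
print(rows([520,-170,300],-0.1))
E
```

```text
[679.  68.  29.]
[506.  91.  29.]
[659. -61.  29.]
[491. -35.  29.]
[ 629. -168.   62.]
[ 506. -148.   62.]
-7.781342947330868 -8.712439174892946 -9.531354056581403
(array([ 467.8, -366.1,  -68.9]), array([-8.000e-02,  1.000e-02,  1.884e+01]))
```

```bash
python3 -m jog '40 -30 -30 0 0 3 1; 90 -70 -60 0 0 6 1; 135 -106 -69 0 0 9 1; 180 -141 -69 0 0 12 1; 225 -176 -69 0 0 15 1; 270 -211 -69 0 0 18 1; 315 -246 -69 0 0 21 1; 360 -282 -69 0 0 21.6 1'; python3 -m jog '40 -65 0 0 0 0 1; 60 -130 0 0 0 0 1; 60 -130 0 0 0 0 1;60 -130 0 0 0 0 1'
python3 - <<'E'
from h import *
d=grab('wrist'); save(d,'w1.png'); print(pose()[0].round(2).tolist(), pose()[1]['force'])
E
```

```text
clock: 1.15
eef_pos: [435.0, -275.2, 300.3]
tool_rot: [3.141, -0.0, -0.149]
force: [1.8, -1.2, -0.0]
width: 85.5
clock: 1.65
eef_pos: [512.8, -156.1, 300.0]
tool_rot: [3.142, 0.001, -0.145]
force: [0.1, -0.6, 0.3]
width: 85.9
[[0.99, -0.15, -0.0, 512.01], [-0.15, -0.99, -0.0, -158.08], [-0.0, 0.0, -1.0, 300.13], [0.0, 0.0, 0.0, 1.0]] [ 0.49422554 -0.29031903 -0.14991115]
```

View pics/w1.png

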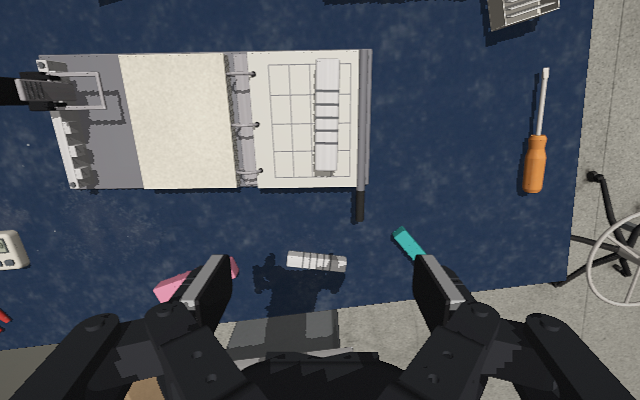

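The wrist view shows the whole binder: the weight spans (316–338, 58–171), the rod end is at (360,205), the rings' right ends are at (256,74), (258,125) and (260,171), and the frame is at top left (40–105, 70–110). Enlarging.

Run:
```python
from h import *
d=load('wrist'); save(d,'w1a.png',(220,40,390,230),3.1); save(d,'w1b.png',(0,40,160,200),3.7)
```

```text
(no output)
```

View pics/w1a.png

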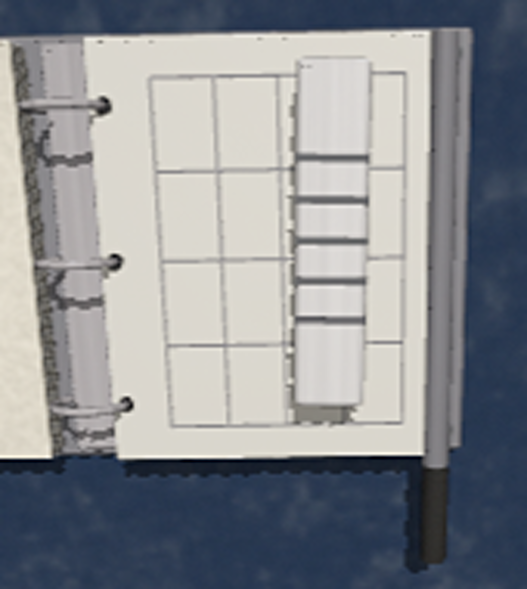

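View pics/w1b.png

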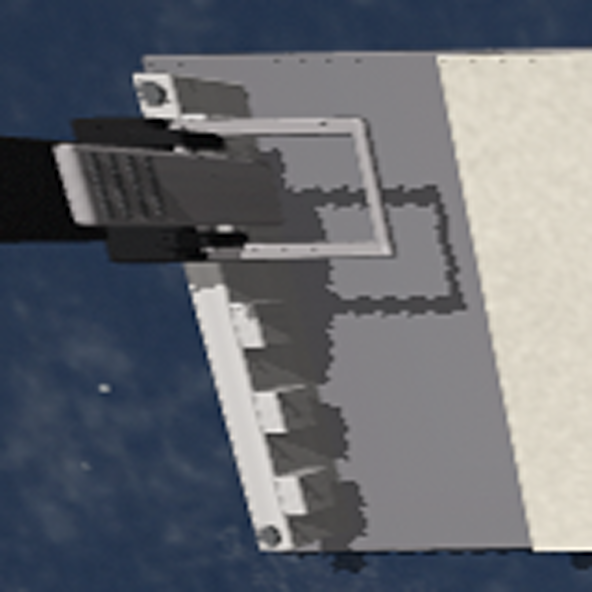

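Run:
```python
from h import *
d=load('wrist')
a=lambda u,v:(220+u/3.1,40+v/3.1); b=lambda u,v:(u/3.7,40+v/3.7)
obs=[ # (pix, z, binder xy)
(a(84,38),34,(85,-10)),(a(118,458),34,(-85,-10)),(b(258,550),6,(-90,265)),(b(143,55),6,(90,265)),
(a(436,470),37,(-90,-150)),(a(434,562),37,(-135,-150))]
P=np.array([ray(d,*p,z)[:2] for p,z,_ in obs]);Q=np.array([q for *_,q in obs],float)
pc,qc=P.mean(0),Q.mean(0)
H=(Q-qc).T@(P-pc);U,S,Vt=np.linalg.svd(H);Rm=(U@Vt).T
t=pc-Rm@qc; print('yaw',np.degrees(np.arctan2(Rm[1,0],Rm[0,0])),'org',t.round(1)); print((P-(Q@Rm.T+t)).round(1).tolist())
print(P.round(1).tolist())
W=np.array([ray(d,*a(*p),62)[:2] for p in[(296,58),(370,57),(296,403),(362,404)]])
print('W',W.round(1).tolist(),W.mean(0), 'len',np.linalg.norm(W[0]-W[2]),np.linalg.norm(W[1]-W[3]),np.linalg.norm(W[0]-W[1]))
v=(W[0]+W[1]-W[2]-W[3]); print('yawW',np.degrees(np.arctan2(v[1],v[0])))
u0,v0=a(330,220); print('depth top',dep(d,u0,v0), 'leaf',dep(d,*a(190,220)))
```

```text
yaw -7.537473828885178 org [573.5 -65.7]
[[-0.7, -0.4], [0.8, -1.1], [1.0, 4.0], [-1.6, -1.5], [-0.6, -0.3], [1.2, -0.7]]
[[655.7, -87.1], [488.6, -65.6], [520.0, 212.8], [695.9, 183.8], [464.0, -202.9], [421.1, -197.4]]
W [[633.6, -167.2], [630.0, -193.8], [507.6, -148.1], [503.4, -174.3]] [ 568.65638258 -170.83034355] len 127.38193206141557 128.1313763676354 26.807718619803975
yawW -8.69644779144939
depth top [ 575.86497418 -171.47637943   63.69237044] leaf [ 583.12764067 -115.42940564   35.17396739]
```

Run:
```python
from h import *
print(rows([569,-171,110],np.radians(-8.7)))
```

```text
(array([ 58.4,   4.1, 190.1]), array([0.07, 0.05, 0.19]))
```

```bash
python3 -m jog '20 2 50 0 0 0 0.2; 40 4 100 0 0 0.2 0.2; 58.4 4 150 0 0 0.2 0.2; 58.4 4 180 0 0 0.2 0.2; 58.4 4 190 0 0 0.2 0.2; 58.4 4 190 0 0 0.2 0.2'
python3 - <<'E'
from h import *
print(rows([569,-171,38],np.radians(-8.7)))
d=grab('wrist'); save(d,'w2.png'); d=grab('side'); save(d,'s2.png',(235,100,415,270),4)
E
```

```text
clock: 2.45
eef_pos: [569.1, -171.4, 110.5]
tool_rot: [3.141, 0.001, -0.154]
force: [0.4, -0.4, -0.6]
width: 51.4
(array([-0.1, -0.5, 72.5]), array([ 0.05,  0.03, -0.13]))
```

View pics/w2.png

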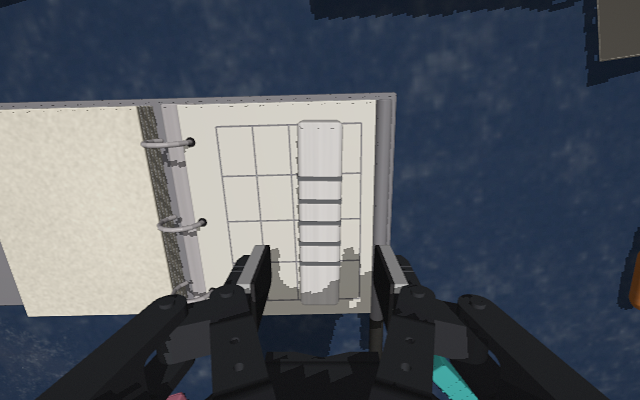

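The fingers at (258,275) and (390,275) straddle the bar, which is centred at (320,215). Descending and closing.

```bash
python3 -m jog '0 0 30 0 0 0 0.2; 0 0 55 0 0 0 0.2; 0 0 68 0 0 0 0.2; 0 0 72 0 0 0 0.2; 0 0 72 0 0 0 0.2; 0 0 72 0 0 0 -0.9; 0 0 72 0 0 0 -0.9; 0 0 72 0 0 0 -0.9'
python3 -m jog '0 0 0 0 0 0 -0.9; 0 0 0 0 0 0 -0.9; 0 0 0 0 0 0 -0.9'
python3 - <<'E'
from h import *
print(pose()[1]['width'],pose()[1]['force'],rows([569,-171,110],np.radians(-8.7)))
E
```

```text
clock: 3.55
eef_pos: [570.5, -169.9, 39.4]
tool_rot: [3.141, -0.002, -0.152]
force: [-0.6, 0.1, 6.1]
width: 27.0
clock: 3.92
eef_pos: [570.5, -169.9, 39.4]
tool_rot: [3.141, -0.002, -0.152]
force: [-1.0, -0.7, 5.4]
width: 26.7
26.665648481029326 [-0.99437199 -0.67581284  5.35010157] (array([ -1.2,   1.3, -70.6]), array([ 0.01, -0.09, -0.01]))
```

```bash
python3 -m jog '0 0 -15 0 0 0 -0.9; 0 0 -40 0 0 0 -0.9; 0 0 -70 0 0 0 -0.9; 0 0 -71 0 0 0 -0.9;0 0 -71 0 0 0 -0.9'
python3 - <<'E'
from h import *
import os
d=grab('wrist'); save(d,'w3.png'); d=grab('top'); save(d,'t3.png',(235,135,450,275),3.7); save(grab('side'),'s3.png',(235,100,455,270),3.6)
w=load('wrist')
t=d
for p in[(433,172),(437,206)]:print(ray(t,*p,12))
print(pose()[1]['width'],pose()[1]['force'],rows([530,-335,105],np.radians(-8.7)))
E
```

```text
clock: 4.55
eef_pos: [569.1, -169.4, 108.7]
tool_rot: [-3.141, 0.001, -0.152]
force: [-0.4, 0.9, -4.1]
width: 26.9
[ 578.21502084 -484.99144204   12.        ]
[ 434.60343781 -450.73323218   12.        ]
26.902286276078964 [-0.7149283  -0.60009542 -3.77260457] (array([-13.3, 169.6,   3. ]), array([-0.01,  0.15,  0.01]))
```

View pics/w3.png

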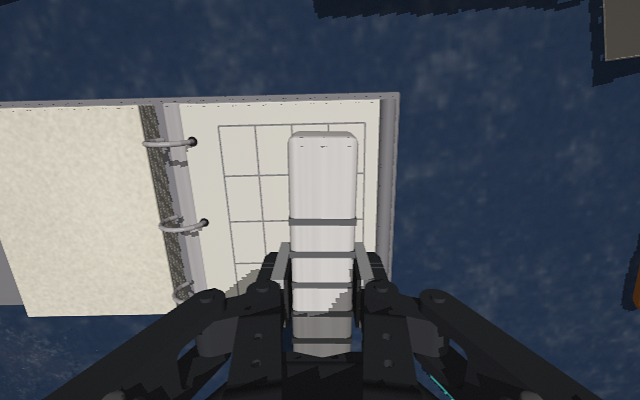

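View pics/t3.png

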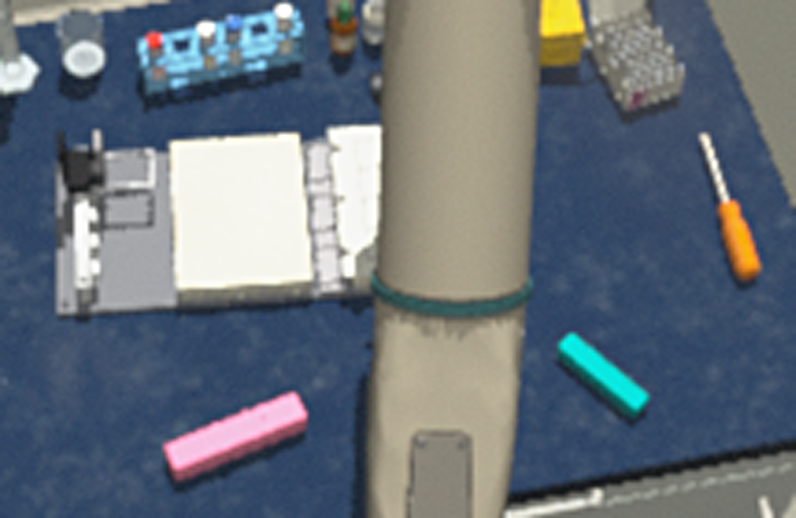

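View pics/s3.png

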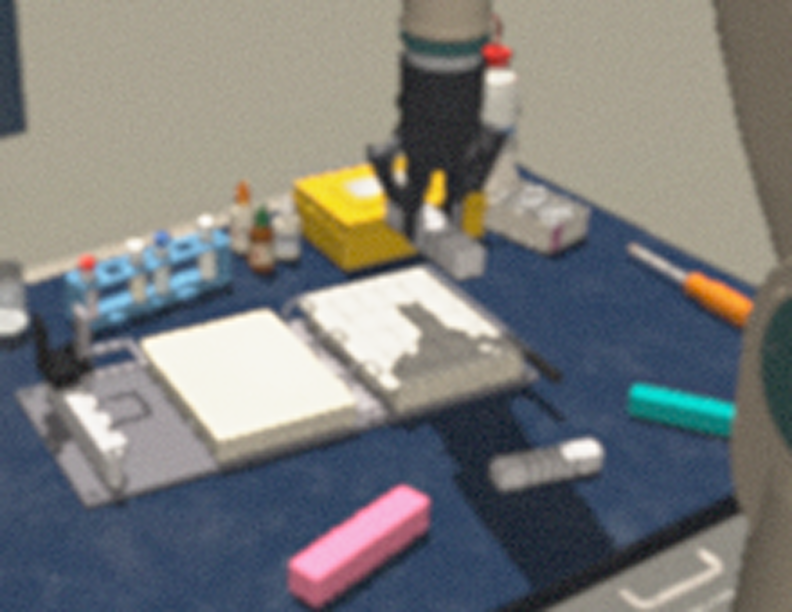

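The weight is held level in the jaws, at (322,240) in the wrist view, with its grooves between the pads. Carrying it to the free worktop on the right, at about (530,-335).

```bash
python3 -m jog '-3 40 0 0 0 0 -0.9; -7 85 0 0 0 0 -0.9; -10 130 0 0 0 0 -0.9; -13 160 0 0 0 0 -0.9; -13 170 20 0 0 0 -0.9; -13 170 50 0 0 0 -0.9; -13 170 80 0 0 0 -0.9; -13 170 90 0 0 0 -0.9'
python3 -m jog '0 0 2 0 0 0 -0.9; 0 0 2 0 0 0 -0.9'
python3 - <<'E'
from h import *
T,s=pose();print(T[:3,3],s['force'])
E
```

```text
clock: 5.7
eef_pos: [529.8, -332.5, 15.6]
tool_rot: [-3.138, 0.006, -0.15]
force: [-0.4, 0.6, -4.4]
width: 27.2
clock: 5.95
eef_pos: [532.1, -335.6, 17.9]
tool_rot: [3.141, -0.001, -0.151]
force: [-0.3, -0.6, -3.8]
width: 26.6
[ 532.09223656 -335.62943159   17.89965646] [-0.32353369 -0.56673497 -3.75492016]
```

```bash
python3 -m jog '0 0 5 0 0 0 -0.9; 0 0 9 0 0 0 -0.9; 0 0 11 0 0 0 -0.9; 0 0 11 0 0 0 -0.9'; python3 -m jog '0 0 1 0 0 0 -0.9; 0 0 1 0 0 0 -0.9'
```

```text
clock: 6.45
eef_pos: [531.2, -335.7, 6.2]
tool_rot: [-3.141, 0.0, -0.152]
force: [0.4, -0.0, -3.7]
width: 26.7
clock: 6.7
eef_pos: [531.5, -335.8, 5.6]
tool_rot: [3.141, -0.0, -0.152]
force: [-1.1, -0.7, -2.0]
width: 26.9
```

```bash
python3 -m jog '0 0 0.7 0 0 0 -0.9; 0 0 0.7 0 0 0 -0.9; 0 0 0.7 0 0 0 0.2;0 0 0.7 0 0 0 0.2;0 0 0.7 0 0 0 0.2'
python3 - <<'E'
from h import *
T,s=pose();print(T[:3,3],s['force'],s['width'])
E
```

```text
clock: 7.32
eef_pos: [531.4, -335.8, 4.6]
tool_rot: [3.142, -0.0, -0.152]
force: [-0.1, -0.4, 0.6]
width: 51.1
[ 531.43109117 -335.81934741    4.55804752] [-0.06456877 -0.39112488  0.55343268] 51.05765376623751
```

The weight stands on the worktop and is released. Next comes the rod.

```bash
python3 -m jog '0 0 -20 0 0 0 0.2; 0 0 -60 0 0 0 0.2; 0 0 -110 0 0 0 0.2; 0 0 -130 0 0 0 0.2; 0 0 -130 0 0 0 0.2'
python3 - <<'E'
from h import *
print(rows([441,-199.5,120],np.radians(-7.54)))
d=grab('wrist'); save(d,'w4.png')
E
```

```text
clock: 7.95
eef_pos: [532.8, -336.6, 137.8]
tool_rot: [3.14, -0.005, -0.152]
force: [-0.5, -0.5, -0.4]
width: 51.2
(array([-111.5, -121.7,   16.9]), array([ 0.12, -0.29, -1.16]))
```

View pics/w4.png

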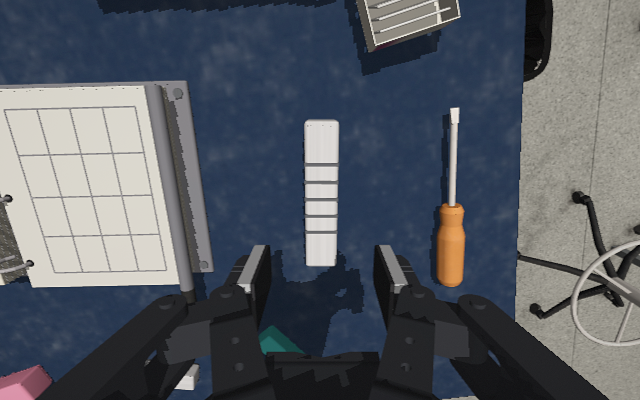

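The weight stands on the worktop at (321,195), clear of the screwdriver at (452,240). Moving over the rod end.

```bash
python3 -m jog '-30 -35 0 0 0 0 0.0; -65 -70 0 0 0 -0.6 0.0; -95 -105 8 0 0 -1.2 0; -111.5 -121.7 16 0 0 -1.2 0; -111.5 -121.7 16 0 0 -1.2 0; -111.5 -121.7 16 0 0 -1.2 0'
python3 - <<'E'
from h import *
print(rows([441,-199.5,13],np.radians(-7.54)))
d=grab('wrist'); save(d,'w5.png')
E
```

```text
clock: 8.75
eef_pos: [440.3, -199.6, 118.4]
tool_rot: [3.141, -0.001, -0.131]
force: [0.2, -0.3, -0.2]
width: 42.5
(array([  0.6,  -0.2, 105.4]), array([ 0.03, -0.04,  0.02]))
```

View pics/w5.png

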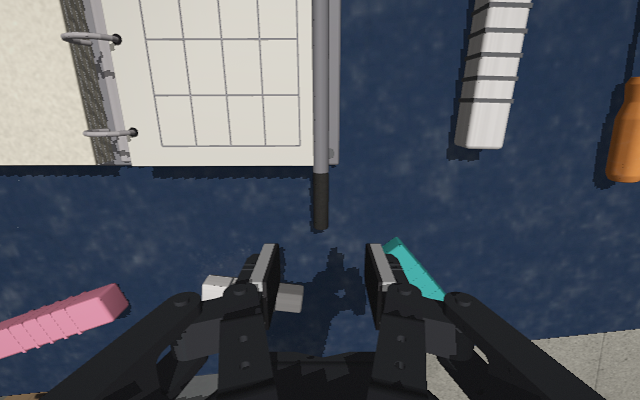

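Run:
```python
from h import *
d=load('wrist'); save(d,'w5a.png',(230,140,420,340),3)
print('rod',ray(d,321,173,36),ray(d,319,230,36));print('turq',ray(d,398,237,25),ray(d,385,240,25));print('small',ray(d,302,285,20),ray(d,302,310,20))
th=np.radians(-7.54)
for p in (ray(d,321,173,36),ray(d,319,230,36),ray(d,120,39,34), ray(d,130,165,34),ray(d,313,164,34)):
    q=p[:2]-[573.5,-65.7]; print('binder',(np.array([[np.cos(th),np.sin(th)],[-np.sin(th),np.cos(th)]])@q).round(1))
```

```text
rod [ 465.35462253 -202.99166122   36.        ] [ 420.36095176 -195.46670183   36.        ]
turq [ 400.95342178 -258.7183205    25.        ] [ 399.64669067 -247.8628409    25.        ]
small [ 363.10662951 -172.41438309   20.        ] [ 337.15915556 -168.50303276   20.        ]
binder [ -89.2 -150.3]
binder [-134.8 -148.7]
binder [  0.4 -17.9]
binder [-83.7  -9.1]
binder [ -82.9 -144.4]
```

View pics/w5a.png

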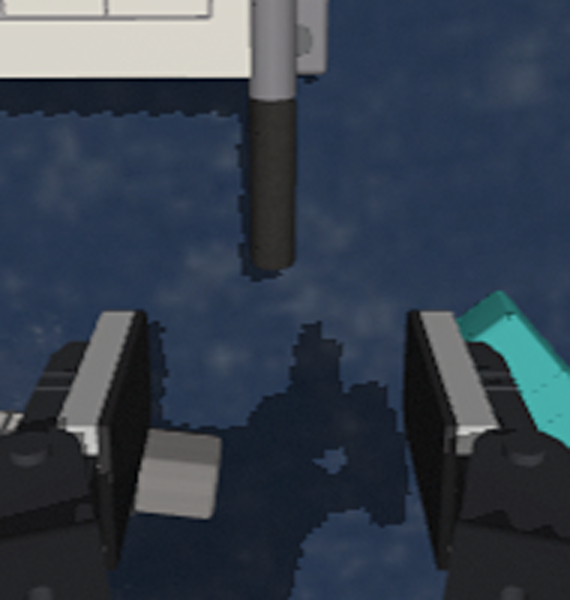

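Rod end confirmed: its visible black end at (319–321, 173–230) maps to binder x -89 to -135, y -150. Turquoise bar clears the right finger by about 25 mm. Descending and gripping.

```bash
python3 -m jog '0.6 0 40 0 0 0 -0.3; 0.6 0 75 0 0 0 -0.3; 0.6 0 98 0 0 0 -0.3; 0.6 0 105 0 0 0 -0.3; 0.6 0 105 0 0 0 -0.3; 0.6 0 105 0 0 0 -1; 0.6 0 105 0 0 0 -1; 0.6 0 105 0 0 0 -1'
python3 - <<'E'
from h import *
print(rows([441,-199.5,13],np.radians(-7.54)),pose()[1]['force'],pose()[1]['width'])
E
```

```text
clock: 9.8
eef_pos: [440.9, -198.7, 14.5]
tool_rot: [3.141, -0.002, -0.13]
force: [0.1, 0.5, 6.2]
width: 10.0
(array([0.3, 0.8, 1.5]), array([ 0.01, -0.11,  0.07])) [0.05200267 0.50909315 6.21646238] 9.98811634416798
```

```bash
python3 -m jog '0 -0.8 -15.7 0 0 0 -1; 0 -3.3 -31.2 0 0 0 -1; 0 -7.3 -46.4 0 0 0 -1; 0 -13 -61 0 0 0 -1; 0 -13 -61 0 0 0 -1'
python3 - <<'E'
from h import *
print(rows([441,-199.5,13],np.radians(-7.54)),pose()[1]['force'],pose()[1]['torque'],pose()[1]['width'])
d=grab('wrist'); save(d,'w6.png')
E
```

```text
clock: 10.42
eef_pos: [442.4, -186.4, 76.1]
tool_rot: [3.14, -0.003, -0.131]
force: [2.5, -4.4, -0.5]
width: 9.7
(array([ 0.2, 13. , 63.1]), array([ 0.08, -0.15,  0.05])) [ 2.48377268 -4.37153414 -0.53935801] [-1.08859609 -0.26499796  0.04688452] 9.691838259427103
```

View pics/w6.png

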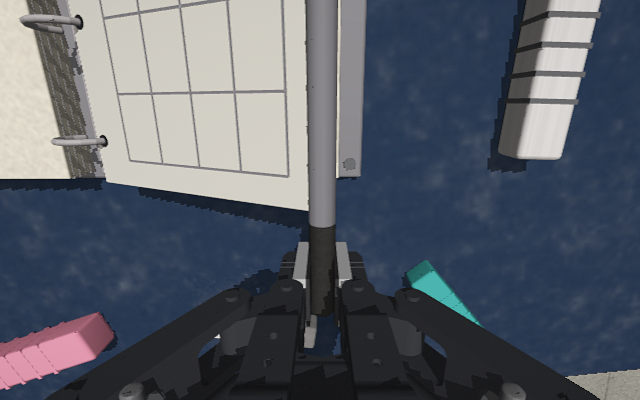

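The leaf is lifting with the rod (318,260) in the jaws, and the forces are small. Continuing.

```bash
python3 -m jog '0 -9.8 -18.5 0 0 0 -1; 0 -22.1 -35.4 0 0 0 -1; 0 -36.6 -50.5 0 0 0 -1; 0 -53.1 -63.4 0 0 0 -1; 0 -71.3 -73.8 0 0 0 -1; 0 -90.6 -81.7 0 0 0 -1; 0 -111 -86.7 0 0 0 -1; 0 -131.8 -88.9 0 0 0 -1'
python3 - <<'E'
from h import *
print(rows([441,-199.5,13],np.radians(-7.54)),pose()[1]['force'],pose()[1]['torque'],pose()[1]['width'])
d=grab('side'); save(d,'s6.png',(235,100,415,270),4)
E
```

```text
clock: 11.48
eef_pos: [459.2, -56.1, 165.7]
tool_rot: [3.14, -0.002, -0.133]
force: [-1.1, -2.2, 18.2]
width: 9.9
(array([  0.6, 144.4, 152.8]), array([ 0.06, -0.11, -0.08])) [-1.09592373 -2.22244842 18.19310568] [-0.73519639  0.30300349  0.0660467 ] 9.870155331042737
```

View pics/s6.png

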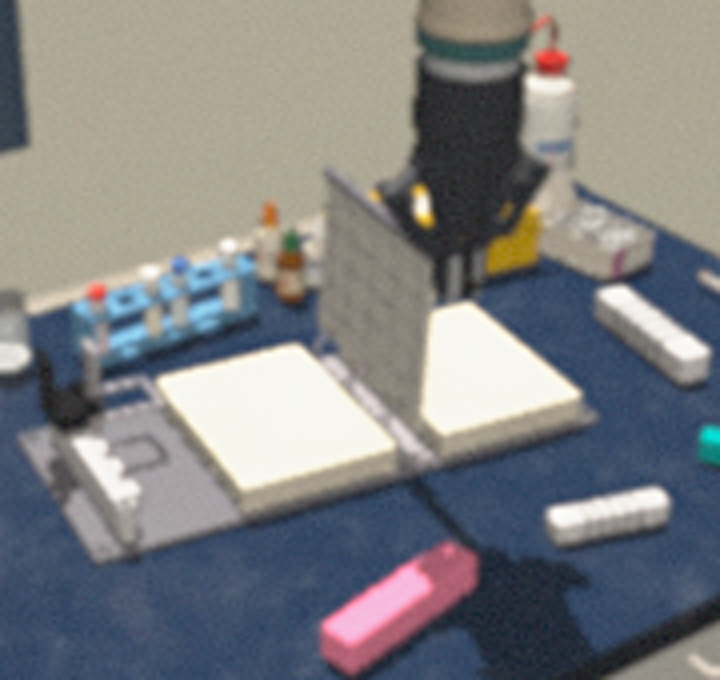

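The leaf stands upright (370,280) in the jaws. The 18 N upward force means I am about 2 mm low, so I'll bias up and carry on.

```bash
python3 -m jog '0 -15.7 -2 0 0 0 -1; 0 -36.4 1.2 0 0 0 -1; 0 -56.5 6.9 0 0 0 -1; 0 -75.6 15.5 0 0 0 -1; 0 -93.4 26.5 0 0 0 -1; 0 -109.4 40 0 0 0 -1; 0 -123.4 56 0 0 0 -1; 0 -132.4 69 0 0 0 -1'; python3 -m jog '0 0 0 0 0 0 -1'
python3 - <<'E'
from h import *
T,s=pose()
print(rows([441,-199.5,13],np.radians(-7.54)),s['force'],s['torque'],s['width'])
d=grab('side'); save(d,'s7.png',(235,100,415,270),4)
E
```

```text
clock: 12.52
eef_pos: [476.2, 76.8, 93.3]
tool_rot: [3.141, 0.0, -0.131]
force: [4.7, -4.7, -1.6]
width: 9.5
clock: 12.65
eef_pos: [476.2, 76.9, 93.0]
tool_rot: [3.141, 0.001, -0.13]
force: [3.4, -1.5, -1.9]
width: 9.6
(array([  1.1, 278.7,  80. ]), array([0.01, 0.06, 0.09])) [ 3.43089686 -1.501547   -1.86783189] [-0.38365534 -0.79118333  0.04582611] 9.616697670938446
```

View pics/s7.png

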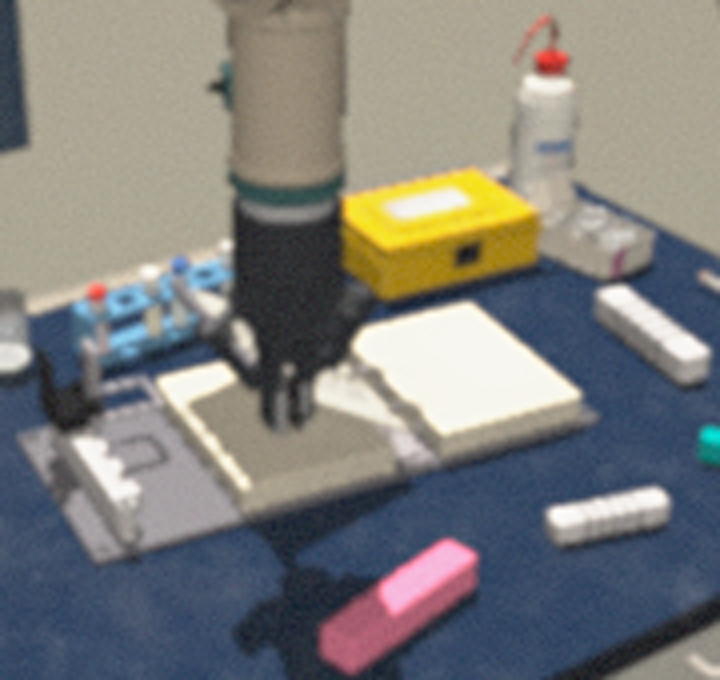

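```bash
python3 -m jog '0 -6.5 11.4 0 0 0 -1; 0 -11.9 23.3 0 0 0 -1; 0 -16.2 35.6 0 0 0 -1; 0 -19.5 48.3 0 0 0 -1; 0 -21.3 58.6 0 0 0 -1; 0 -22.2 66 0 0 0 -1; 0 -22.5 71.5 0 0 0 -1; 0 -22.6 74.3 0 0 0 -1'; python3 -m jog '0 0 0 0 0 0 -1;0 0 1.5 0 0 0 -1;0 0 1.5 0 0 0 -1'
python3 - <<'E'
from h import *
T,s=pose()
print(rows([441,-199.5,13],np.radians(-7.54)),s['force'],s['torque'],s['width'])
E
```

```text
clock: 13.7
eef_pos: [479.1, 98.7, 20.1]
tool_rot: [-3.141, 0.0, -0.131]
force: [2.7, 0.7, 3.6]
width: 9.4
clock: 14.08
eef_pos: [479.1, 98.7, 18.9]
tool_rot: [-3.141, -0.0, -0.131]
force: [2.4, 0.5, 3.2]
width: 9.6
(array([  1. , 300.7,   5.8]), array([-0.01, -0.01,  0.06])) [2.42724091 0.54469381 3.23808174] [-0.44488327 -0.41279681 -0.02539188] 9.557544829577536
```

```bash
python3 -m jog '0 0 1.5 0 0 0 -1;0 0 3 0 0 0 -1;0 0 3 0 0 0 -1'; python3 -m jog '0 0 1 0 0 0 -1;0 0 1.5 0 0 0 -1;0 0 1.5 0 0 0 -1'
```

```text
clock: 14.45
eef_pos: [479.2, 98.9, 15.3]
tool_rot: [-3.141, 0.0, -0.131]
force: [2.6, 1.2, -2.8]
width: 9.7
clock: 14.82
eef_pos: [479.2, 98.9, 14.4]
tool_rot: [-3.141, -0.0, -0.13]
force: [2.7, 1.3, 2.2]
width: 9.6
```

```bash
python3 -m jog '0 0 0.8 0 0 0 -1;0 0 0.8 0 0 0 -1';  python3 -m jog '0 0 0 0 0 0 -0.4;0 0 0 0 0 0 -0.4; 0 0 0 0 0 0 -0.4'; python3 -m jog '0 0 -15 0 0 0 -0.3;0 0 -45 0 0 0 -0.2;0 0 -90 0 0 0 0; 0 0 -130 0 0 0 0.2; 0 0 -130 0 0 0 0.2'
python3 - <<'E'
from h import *
save(grab('wrist'),'w8.png')
E
```

```text
clock: 15.08
eef_pos: [479.2, 98.9, 14.2]
tool_rot: [-3.141, -0.0, -0.131]
force: [-0.2, 3.3, 8.7]
width: 9.6
clock: 15.45
eef_pos: [478.4, 98.1, 13.1]
tool_rot: [3.141, 0.001, -0.131]
force: [0.5, -0.4, -0.4]
width: 25.6
clock: 16.08
eef_pos: [481.2, 99.0, 147.0]
tool_rot: [-3.139, -0.007, -0.131]
force: [0.8, 0.7, -1.0]
width: 51.1
```

View pics/w8.png

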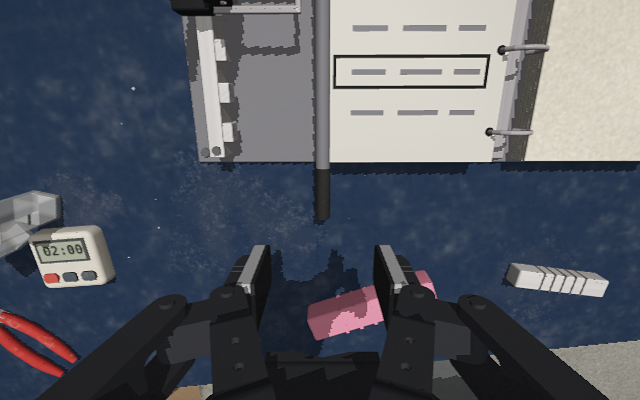

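The leaf lies flat on the left, with its other face showing and the boxed row at (410,70); the rod is at (322,195). Fetching the weight.

Run:
```python
from h import *
print(rows([531.4,-335.8,140],-0.152))
d=load('wrist'); th=np.radians(-7.54)
def B(p): 
    q=p[:2]-[573.5,-65.7]; return (np.array([[np.cos(th),np.sin(th)],[-np.sin(th),np.cos(th)]])@q).round(1)
print('frame inner',B(ray(d,299,10,45)), 'rod',B(ray(d,322,170,36)),B(ray(d,322,220,36)),'leaf corner',B(ray(d,330,161,34)),B(ray(d,493,162,34)), 'zleaf',dep(d,410,140))
```

```text
(array([107.7, 424.2,   5.1]), array([-0.08, -0.19,  1.21]))
frame inner [ 23.9 166.8] rod [-91.1 150.6] [-135.4  150.6] leaf corner [-83.9 144. ] [-84.5   8.7] zleaf [518.00599215  21.56266267  34.487727  ]
```

```bash
python3 -m jog '14 55 0 0 0 0.2 0.2; 28 110 0 0 0 0.4 0.2; 42 165 0 0 0 0.6 0.2; 56 220 0 0 0 0.8 0.2; 70 275 0 0 0 1 0.2; 84 330 0 0 0 1.2 0.2; 98 385 0 0 0 1.2 0.2; 107 424 0 0 0 1.2 0.2'; python3 -m jog '0 0 0 0 0 0 0.2;0 0 0 0 0 0 0.2'
python3 - <<'E'
from h import *
d=grab('wrist');save(d,'w9.png')
print(rows([531.4,-335.8,5.5],-0.152))
a=[ray(d,u,v,28) for u,v in[(304,121),(338,121)]];print(a)
E
```

```text
clock: 17.12
eef_pos: [528.5, -338.5, 142.0]
tool_rot: [3.142, 0.002, -0.154]
force: [-0.3, -0.1, -0.4]
width: 50.8
clock: 17.38
eef_pos: [529.2, -334.2, 142.1]
tool_rot: [-3.139, 0.003, -0.151]
force: [0.5, 1.1, -0.2]
width: 51.0
(array([  2.3,   2.2, 137. ]), array([-0.12,  0.11,  0.11]))
[array([ 591.00264895, -329.59642723,   28.        ]), array([ 586.91956068, -356.54283164,   28.        ])]
```

View pics/w9.png

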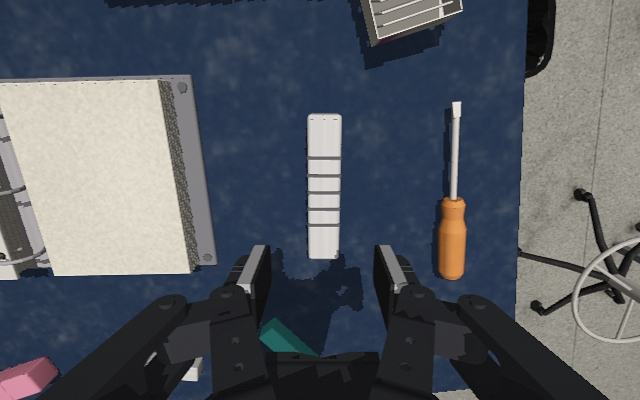

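```bash
python3 -m jog '1 1 50 0 0 0 0.2; 2 1.5 95 0 0 0 0.2; 2 1.5 122 0 0 0 0.2; 2 1.5 133 0 0 0 0.2; 2 1.5 137 0 0 0 0.2; 2 1.5 137 0 0 0 0.2; 2 1.5 137 0 0 0 -0.9; 2 1.5 137 0 0 0 -0.9'; python3 -m jog '0 0 0 0 0 0 -0.9; 0 0 0 0 0 0 -0.9; 0 0 -15 0 0 0 -0.9; 0 0 -50 0 0 0 -0.9; 0 0 -100 0 0 0 -0.9;0 0 -105 0 0 0 -0.9;0 0 -105 0 0 0 -0.9'
python3 - <<'E'
from h import *
d=grab('wrist');save(d,'w10.png')
th=np.radians(-7.54); x,y=1,85
t=np.array([573.5+np.cos(th)*x-np.sin(th)*y,-65.7+np.sin(th)*x+np.cos(th)*y,110]);print(t,rows(t,th),pose()[1]['width'],pose()[1]['force'])
E
```

```text
clock: 18.42
eef_pos: [532.6, -337.5, 7.8]
tool_rot: [3.141, -0.002, -0.152]
force: [-0.5, 1.3, 5.6]
width: 26.7
clock: 19.3
eef_pos: [531.1, -337.4, 111.5]
tool_rot: [-3.142, 0.0, -0.152]
force: [0.4, -0.8, -4.2]
width: 26.8
[585.64491065  18.43382878 110.        ] (array([   0.7, -359.7,    0.7]), array([-0.05,  0.13, -1.16])) 26.30401024148658 [-0.26916358 -0.21044037 -4.69778882]
```

View pics/w10.png

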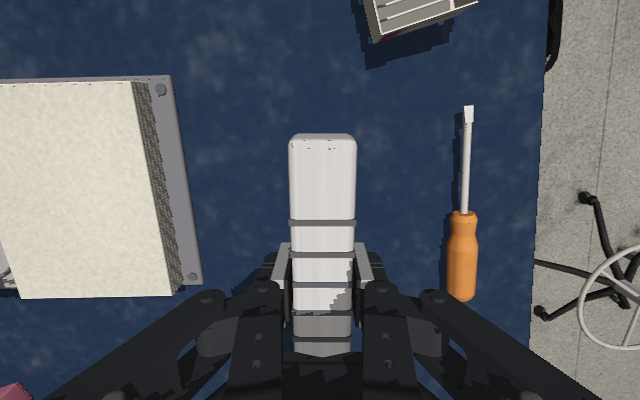

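The weight is held level (323,240). Carrying it over the turned leaf.

```bash
python3 -m jog '0 -25 0 0 0 -0.2 -0.9; 0 -75 0 0 0 -0.4 -0.9; 0 -130 0 0 0 -0.6 -0.9; 0 -185 0 0 0 -0.8 -0.9; 0 -240 0 0 0 -1 -0.9; 0 -290 0 0 0 -1.2 -0.9; 0 -335 0 0 0 -1.2 -0.9; 0.7 -360 0 0 0 -1.2 -0.9'; python3 -m jog '0 0 20 0 0 0 -0.9;0 0 45 0 0 0 -0.9;0 0 60 0 0 0 -0.9;0 0 60 0 0 0 -0.9'
python3 - <<'E'
from h import *
th=np.radians(-7.54); x,y=1,85
t=np.array([573.5+np.cos(th)*x-np.sin(th)*y,-65.7+np.sin(th)*x+np.cos(th)*y,42]);print(t,rows(t,th),pose()[1]['width'],pose()[1]['force'])
E
```

```text
clock: 20.35
eef_pos: [585.4, 22.0, 109.4]
tool_rot: [-3.141, 0.004, -0.127]
force: [0.3, 0.7, -3.4]
width: 26.6
clock: 20.85
eef_pos: [585.1, 18.1, 49.4]
tool_rot: [3.141, 0.004, -0.131]
force: [-0.2, 0.1, -3.6]
width: 26.8
[585.64491065  18.43382878  42.        ] (array([ 0.6, -0.5,  7.4]), array([0.05, 0.25, 0.04])) 26.80114575723847 [-0.22718188  0.14501259 -3.57158239]
```

```bash
python3 -m jog '0 0 3 0 0 0 -0.9;0 0 5.5 0 0 0 -0.9;0 0 5.5 0 0 0 -0.9'; python3 -m jog '0 0 1 0 0 0 -0.9;0 0 1.5 0 0 0 -0.9;0 0 1.5 0 0 0 -0.9'
```

```text
clock: 21.22
eef_pos: [587.0, 18.2, 46.3]
tool_rot: [-3.141, -0.001, -0.131]
force: [-1.1, -1.0, -2.6]
width: 26.5
clock: 21.6
eef_pos: [586.8, 18.2, 44.4]
tool_rot: [-3.142, -0.0, -0.131]
force: [0.0, 1.0, -3.1]
width: 26.9
```

```bash
python3 -m jog '0 0 1 0 0 0 -0.9;0 0 1.5 0 0 0 -0.9;0 0 1.5 0 0 0 -0.9'; python3 -m jog '0 0 0.5 0 0 0 -0.9;0 0 1 0 0 0 -0.9;0 0 1 0 0 0 -0.9'
```

```text
clock: 21.98
eef_pos: [586.7, 18.2, 42.9]
tool_rot: [3.142, 0.0, -0.131]
force: [-0.4, -0.2, -2.9]
width: 26.6
clock: 22.35
eef_pos: [586.8, 18.2, 41.9]
tool_rot: [-3.142, -0.0, -0.131]
force: [-0.3, 0.3, -3.6]
width: 26.6
```

```bash
python3 -m jog '0 0 0.5 0 0 0 -0.9;0 0 1 0 0 0 -0.9;0 0 1 0 0 0 -0.9'; python3 -m jog '0 0 0.5 0 0 0 -0.9;0 0 1 0 0 0 -0.9;0 0 1 0 0 0 -0.9'
python3 - <<'E'
from h import *
print(pose()[1]['force'],ctrl.read_state()['force'])
save(grab('side'),'s11.png',(235,100,415,270),4)
E
```

```text
clock: 22.72
eef_pos: [586.8, 18.2, 41.7]
tool_rot: [-3.142, -0.0, -0.131]
force: [-1.7, 0.1, 4.6]
width: 26.7
clock: 23.1
eef_pos: [586.8, 18.3, 41.7]
tool_rot: [-3.141, -0.0, -0.131]
force: [-5.5, -0.9, 11.8]
width: 26.9
[-5.49406297 -0.89929914 11.82751715] [-5.49406297 -0.89929914 11.82751715]
```

View pics/s11.png

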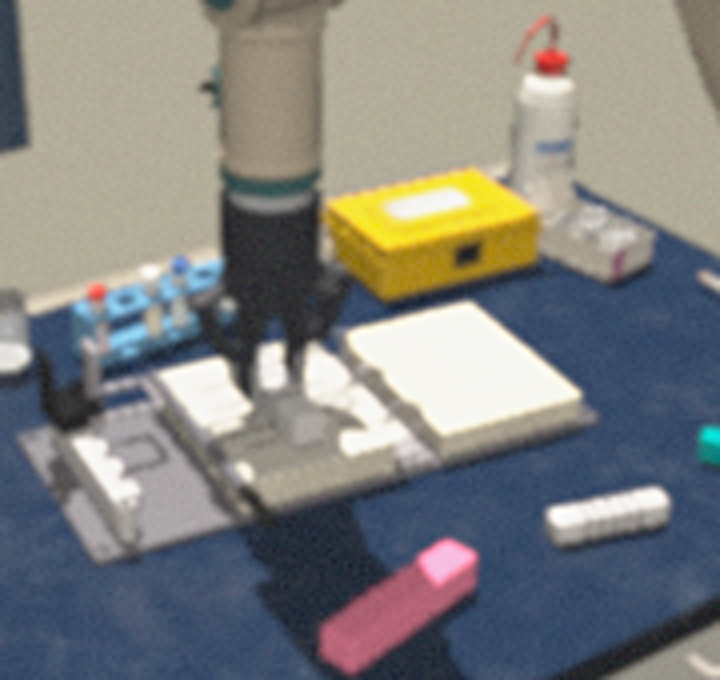

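Contact is made at 12 N. Easing back 1 mm, then releasing and lifting.

```bash
python3 -m jog '0 0 -1.2 0 0 0 -0.9; 0 0 -1.2 0 0 0 0.2;0 0 -1.2 0 0 0 0.2;0 0 -1.2 0 0 0 0.2; 0 0 -20 0 0 0 0.2; 0 0 -60 0 0 0 0.2; 0 0 -110 0 0 0 0.2;0 0 -150 0 0 0 0.2'; python3 -m jog '0 0 -20 0 0 0 0.2;0 0 -20 0 0 0 0.2'
python3 - <<'E'
from h import *
save(grab('wrist'),'w12.png')
d=load('wrist')
E
```

```text
clock: 24.15
eef_pos: [587.4, 18.2, 193.3]
tool_rot: [-3.141, -0.003, -0.131]
force: [1.2, 0.0, -0.4]
width: 51.3
clock: 24.4
eef_pos: [588.1, 18.3, 212.7]
tool_rot: [-3.141, -0.005, -0.131]
force: [0.1, 0.2, -0.6]
width: 51.2
```

View pics/w12.png

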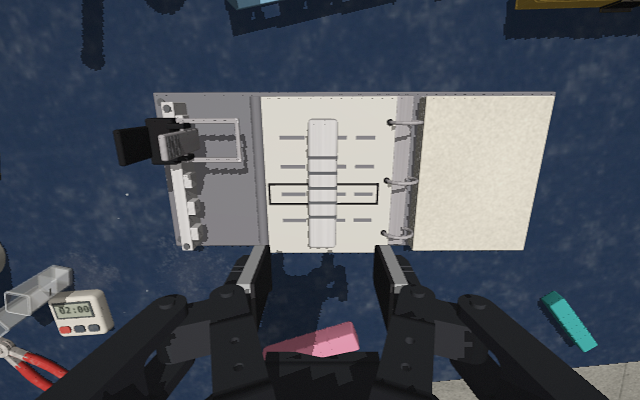

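The weight lies flat on the turned leaf at (322,184). Now measuring the frame's squeeze plates at (115–195, 120–165).

Run:
```python
from h import *
d=load('wrist'); save(d,'w12a.png',(100,85,260,255),3.5)
```

```text
(no output)
```

View pics/w12a.png

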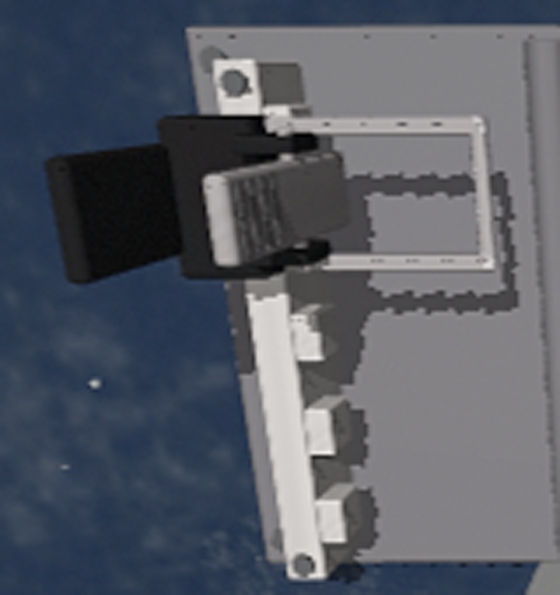

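```bash
cat >> h.py <<'E'
th=np.radians(-7.54)
def B(p):
    q=np.array(p)[:2]-[573.5,-65.7]; return (np.array([[np.cos(th),np.sin(th)],[-np.sin(th),np.cos(th)]])@q).round(1)
def Wd(x,y,z): return np.array([573.5+np.cos(th)*x-np.sin(th)*y,-65.7+np.sin(th)*x+np.cos(th)*y,z])
E
python3 - <<'E'
from h import *
d=load('wrist'); a=lambda u,v:(100+u/3.5,85+v/3.5)
for n,p,z in [('postTop far',(48,158),100),('post near',(72,282),100),('pad far-out',(205,178),97),('pad near-out',(220,265),97),('pad far-in',(236,170),97),('pad near-in',(240,262),97),('bar inner far',(487,122),47),('bar near',(492,266),47),('rail near',(290,575),38)]:
    print(n,B(ray(d,*a(*p),z)))
print(rows(Wd(45,241,170),th))
E
```

```text
postTop far [ 57.4 252.3]
post near [ 28.5 252.3]
pad far-out [ 52.6 218.4]
pad near-out [ 32.1 218. ]
pad far-in [ 54.5 210.9]
pad near-in [ 32.8 213.1]
bar inner far [ 62.8 164.3]
bar near [ 22.9 166. ]
rail near [-79.1 240.9]
(array([  42.6, -155.9,   41.2]), array([-0.02, -0.11,  0.05]))
```

```bash
python3 -m jog '15 -50 10 0 0 0 0.6; 30 -100 25 0 0 0 0.6; 41 -140 38 0 0 0 0.6; 41 -153 41 0 0 0 0.6; 41 -153 41 0 0 0 0.6;41 -153 41 0 0 0 0.6'
python3 - <<'E'
from h import *
d=grab('wrist');save(d,'w13.png');print(B(pose()[0][:3,3]))
E
```

```text
clock: 25.2
eef_pos: [647.3, 162.1, 169.0]
tool_rot: [3.14, 0.0, -0.133]
force: [0.3, -0.3, 0.1]
width: 68.3
[ 43.4 235.4]
```

View pics/w13.png

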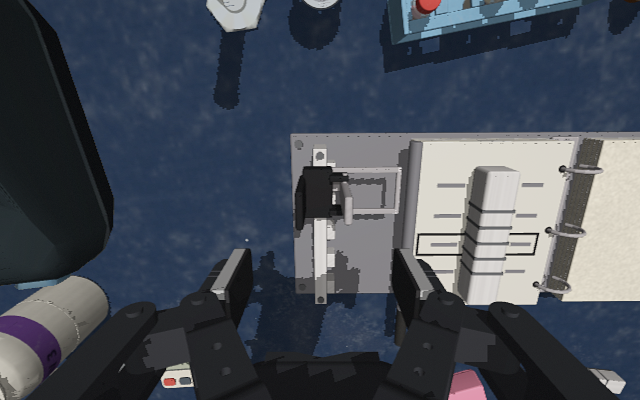

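The post top is at (300,205) and the paddle at (347,203), midway about u 324 against the jaw centre at 320.

Run:
```python
from h import *
d=load('wrist'); save(d,'w13a.png',(270,140,420,310),3.5)
```

```text
(no output)
```

View pics/w13a.png

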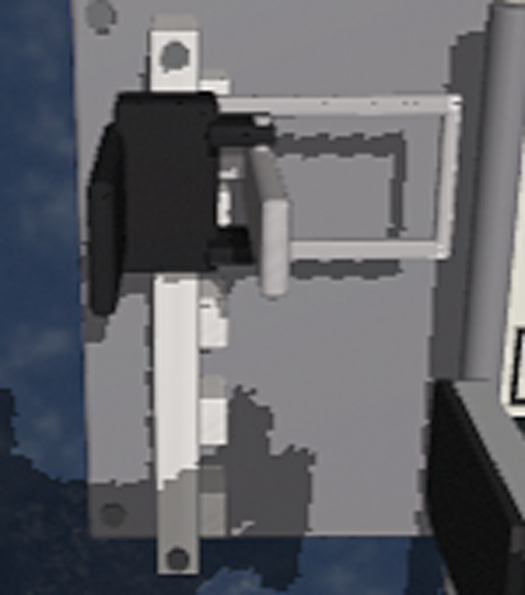

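Run:
```python
from h import *
d=load('wrist'); a=lambda u,v:(270+u/3.5,140+v/3.5)
for n,p,z in [('post far-out',(92,190),100),('post near-out',(92,313),100),('pad far-in',(287,200),97),('pad near-in',(286,294),97),('pad far-out',(264,204),97),('rail L',(155,420),38),('rail R',(198,420),38),('rail near',(178,573),38),('board NL',(90,535),6),('leaf corner',(518,415),34)]:
    print(n,B(ray(d,*a(*p),z)))
d=grab('side');save(d,'s13.png',(200,60,380,230),4)
```

```text
post far-out [ 56.1 252.8]
post near-out [ 29.1 253.5]
pad far-in [ 53.  212.9]
pad near-in [ 32.1 212.5]
pad far-out [ 52.2 217.6]
rail L [-29.9 242. ]
rail R [-29.9 229.9]
rail near [-80.2 235.6]
board NL [-89.  264.3]
leaf corner [-30.6 138.8]
```

View pics/s13.png

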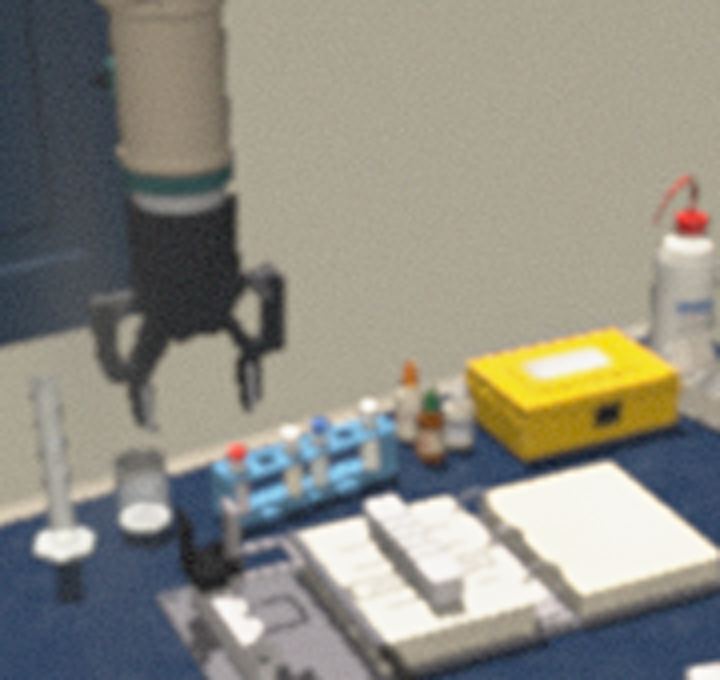

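```bash
python3 - <<'E'
from h import *
print(rows(Wd(43,237.5,66),th))
E
python3 -m jog '0 -2 30 0 0 0 0.6; 0 -2 60 0 0 0 0.6;0 -2 85 0 0 0 0.6;0 -2 98 0 0 0 0.6;0 -2 103 0 0 0 0.6;0 -2 103 0 0 0 0.6'
python3 - <<'E'
from h import *
d=grab('wrist');save(d,'w14.png');print(B(pose()[0][:3,3]),pose()[0][2,3],pose()[1]['force'])
d=grab('side');save(d,'s14.png',(200,60,380,230),4)
E
```

```text
(array([ -0.6,  -1.9, 103.5]), array([ 0.06, -0.04, -0.1 ]))
clock: 26.05
eef_pos: [648.1, 166.4, 66.5]
tool_rot: [-3.141, -0.001, -0.131]
force: [-0.3, -0.5, 0.1]
width: 68.0
[ 43.7 240.1] 66.84026582446454 [ 0.30873706  0.49761387 -0.38422167]
```

View pics/w14.png

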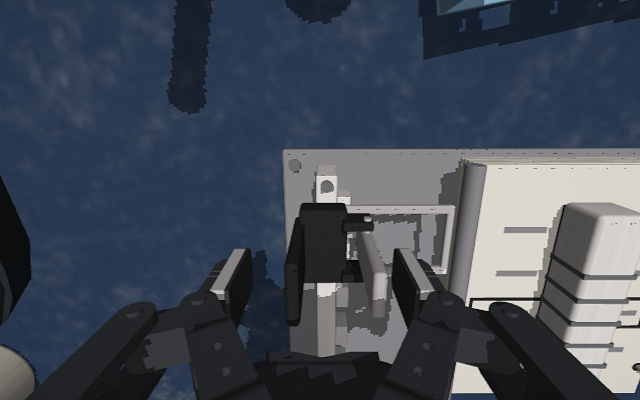

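View pics/s14.png

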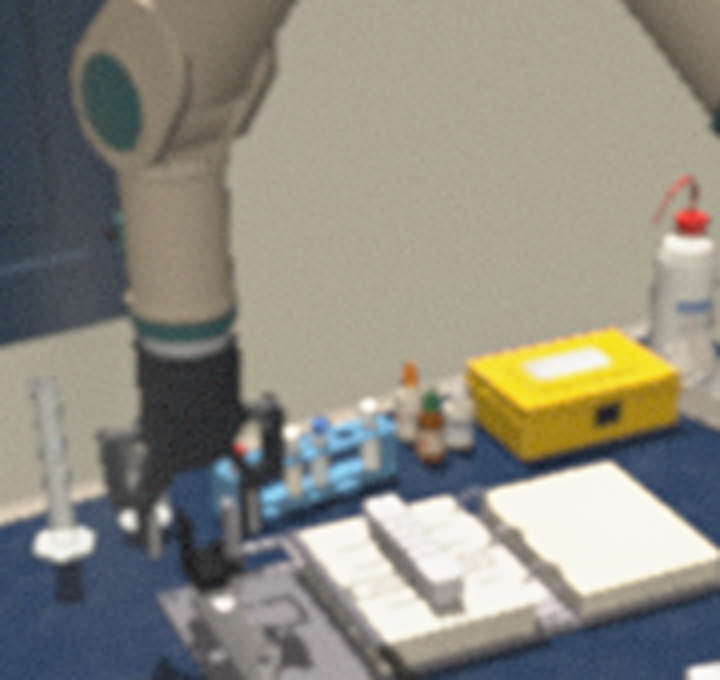

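The post is at (290,280), between the left finger (237) and the right finger (405), and the paddle at (380,280) is nearer to the right finger, as planned. Shifting 2 mm and squeezing.

```bash
python3 -m jog '0 2 0 0 0 0 0.3; 0 2 0 0 0 0 0; 0 2 0 0 0 0 -0.1;0 2 0 0 0 0 -0.2'
python3 - <<'E'
from h import *
print(B(pose()[0][:3,3]),pose()[1]['force'])
E
python3 -m jog '0 0 0 0 0 0 -0.5;0 0 0 0 0 0 -0.5;0 0 0 0 0 0 -0.5;0 0 0 0 0 0 -0.5'
python3 - <<'E'
from h import *
d=grab('wrist');save(d,'w15.png');print(B(pose()[0][:3,3]),pose()[0][2,3],pose()[1]['force'],pose()[1]['width'])
E
```

```text
clock: 26.65
eef_pos: [648.6, 163.7, 67.8]
tool_rot: [3.141, -0.003, -0.131]
force: [-0.3, -0.5, 7.8]
width: 35.4
[ 44.3 237.2] [-0.25837939 -0.4664503   7.83765687]
clock: 27.15
eef_pos: [648.6, 163.8, 67.8]
tool_rot: [3.141, -0.003, -0.13]
force: [-0.3, 0.5, 8.8]
width: 34.8
[ 44.4 237.3] 67.83016486837967 [-0.87543636  0.67528263  7.68852902] 34.84940094250779
```

View pics/w15.png

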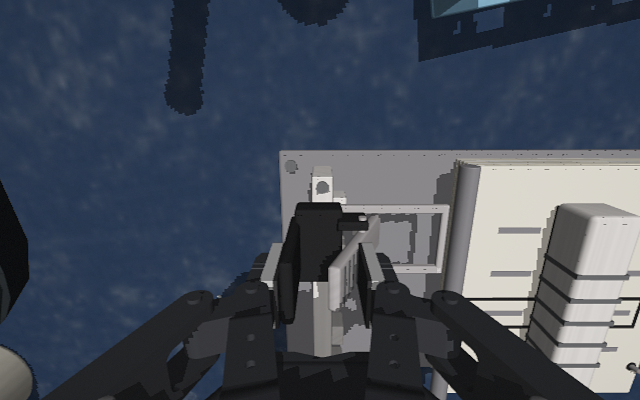

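The lever looks squeezed: the paddle leans in at (350,270), width 34.8, and the side force is balanced. Testing with a short slide.

```bash
python3 -m jog '-4 0 0 0 0 0 -0.7;-8 0 0 0 0 0 -0.7;-12 0 0 0 0 0 -0.7;-12 0 0 0 0 0 -0.7'
python3 - <<'E'
from h import *
d=grab('wrist');save(d,'w16.png');print(B(pose()[0][:3,3]),pose()[0][2,3],pose()[1]['force'],pose()[1]['width'])
E
```

```text
clock: 27.7
eef_pos: [636.6, 165.3, 67.8]
tool_rot: [3.141, -0.003, -0.131]
force: [-0.6, -0.3, 7.8]
width: 35.2
[ 32.3 237.3] 67.80983627191168 [0.06880524 0.05143352 8.98663858] 35.02131032163861
```

View pics/w16.png

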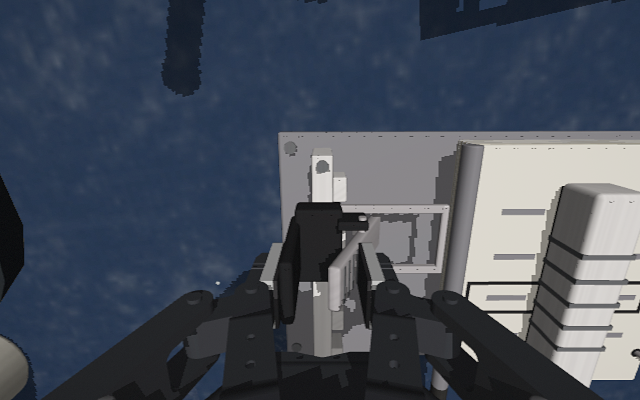

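The frame moved with the hand: it is fixed in the wrist view while the board shifted, and the forces are near zero. Sliding the rest.

```bash
python3 -m jog '-8 0 0 0 0 0 -0.7;-16 0 0 0 0 0 -0.7;-24 0 0 0 0 0 -0.7;-32 0 0 0 0 0 -0.7;-40 0 0 0 0 0 -0.7;-45 0 0 0 0 0 -0.7;-46 0 0 0 0 0 -0.7;-46 0 0 0 0 0 -0.7'
python3 - <<'E'
from h import *
d=grab('wrist');save(d,'w17.png');save(d,'w17a.png',(230,100,480,360),2.3);print(B(pose()[0][:3,3]),pose()[0][2,3],pose()[1]['force'],pose()[1]['width'])
d=grab('top');save(d,'t17.png',(235,155,385,260),5)
E
```

```text
clock: 28.75
eef_pos: [591.3, 171.2, 67.8]
tool_rot: [3.141, -0.003, -0.131]
force: [0.7, 0.0, 9.0]
width: 34.7
[-13.4 237.2] 67.79040713893527 [ 0.91004122 -0.26925616  9.41440764] 34.71277123128632
```

View pics/w17a.png

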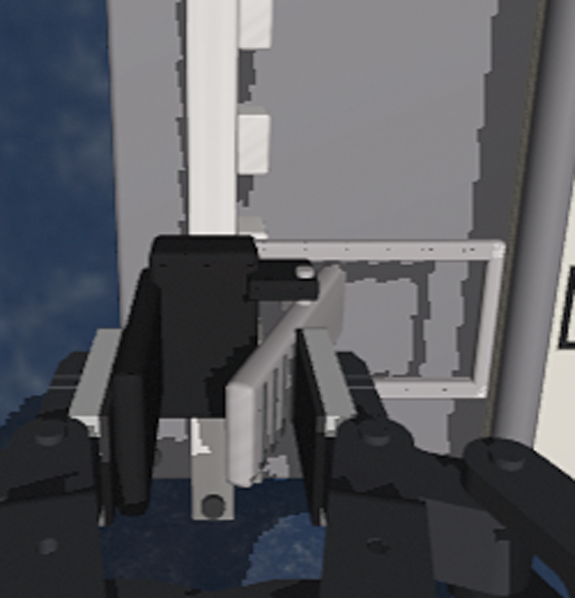

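View pics/t17.png

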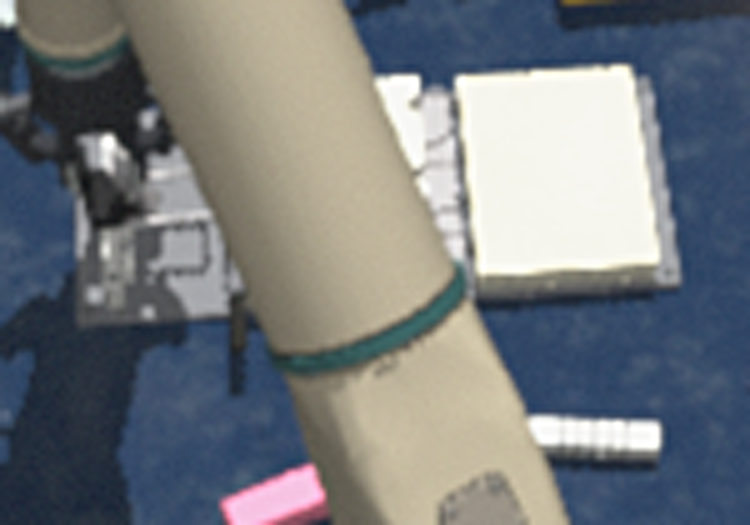

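Run:
```python
from h import *
d=load('wrist'); a=lambda u,v:(230+u/2.3,100+v/2.3)
for n,p,z in [('bar far',(480,241),47),('bar near',(470,397),47),('post far out',(122,375),100),('post near out',(125,512),100),('tooth2 far',(270,115),38),('tooth2 near',(270,173),38),('box far',(572,267),34),('box near',(572,348),34)]:
    print(n,B(ray(d,*a(*p),z)))
```

```text
bar far [  8.  171.7]
bar near [-34.6 169.5]
post far out [  1.1 252. ]
post near out [-27.3 252.5]
tooth2 far [ 36.9 222.4]
tooth2 near [ 22.6 222. ]
box far [ -3.5 141.5]
box near [-27.1 138. ]
```

The frame centre measures x -13.2, with the box at -15.3 and the tooth at 29.8 against a true 30. Moving 2 mm more, then letting go.

```bash
python3 -m jog '-1 0 0 0 0 0 -0.7;-2 0 0 0 0 0 -0.7;-2 0 0 0 0 0 -0.7'; python3 -m jog '0 0 0 0 0 0 -0.1;0 0 0 0 0 0 0;0 0 0 0 0 0 0.2;0 0 0 0 0 0 0.6;0 0 0 0 0 0 0.6'
python3 - <<'E'
from h import *
d=grab('wrist');save(d,'w18.png',(230,100,480,360),2.3);print(B(pose()[0][:3,3]),pose()[0][2,3],pose()[1]['force'],pose()[1]['width'])
E
```

```text
clock: 29.22
eef_pos: [589.7, 171.4, 67.8]
tool_rot: [3.141, -0.004, -0.131]
force: [0.8, -0.8, 8.9]
width: 34.9
clock: 29.85
eef_pos: [587.8, 173.0, 65.9]
tool_rot: [-3.141, 0.0, -0.13]
force: [0.6, -0.0, -0.1]
width: 68.4
[-17.1 238.4] 65.87483518221165 [0.04240693 0.03430968 0.38367361] 68.33802118225806
```

View pics/w18.png

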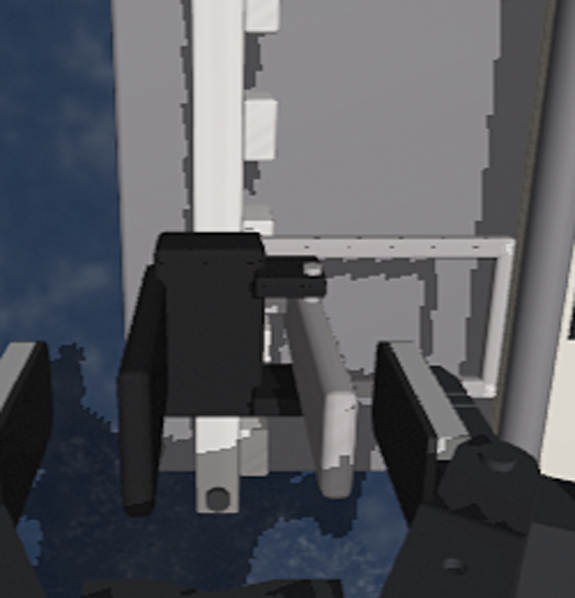

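The paddle is upright again at (335,430), the lever is released, and the hand is clear on both sides. Retreating and checking.

```bash
python3 -m jog '0 0 -20 0 0 0 0.6;0 0 -60 0 0 0 0.6;0 0 -110 0 0 0 0.6;0 0 -150 0 0 0 0.6;-10 60 -160 0 0 0 0.6;-20 115 -160 0 0 0 0.6;-20 115 -160 0 0 0 0.6'
python3 - <<'E'
from h import *
d=grab('wrist');save(d,'w19.png');save(d,'w19a.png',(140,60,390,320),2.3)
d=grab('side');save(d,'s19.png')
E
```

```text
clock: 30.78
eef_pos: [551.8, 55.3, 226.4]
tool_rot: [3.139, 0.0, -0.139]
force: [1.7, 1.1, 0.8]
width: 68.3
```

View pics/w19.png

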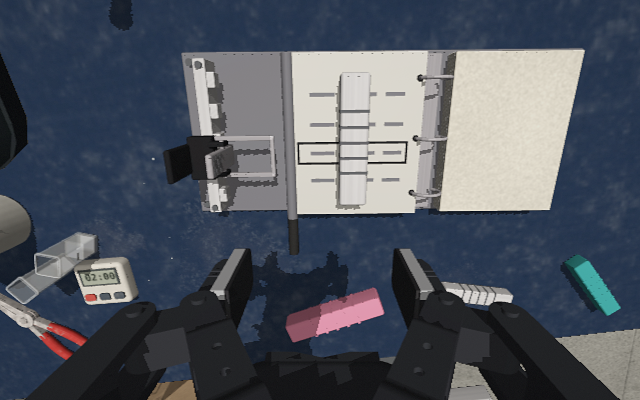

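View pics/s19.png

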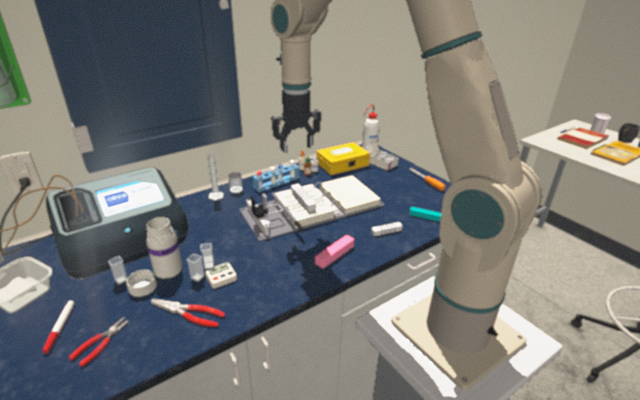

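View pics/w19a.png

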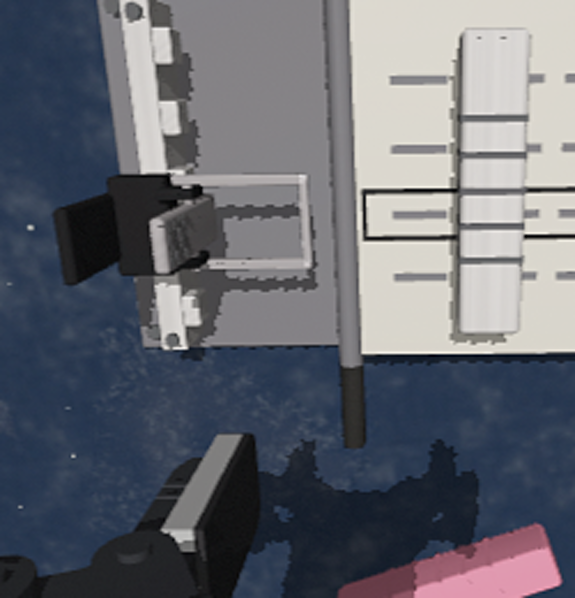

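```bash
python3 -m jog '0 0 0 0 0 0 0.6;0 0 0 0 0 0 0.6;0 0 0 0 0 0 0.6'
python3 - <<'E'
from h import *
d=grab('wrist');save(d,'w20.png',(140,60,390,320),2.3)
E
```

```text
clock: 31.25
eef_pos: [553.2, 61.9, 225.7]
tool_rot: [-3.141, 0.0, -0.129]
force: [0.1, -0.7, -0.4]
width: 68.2
```

View pics/w20.png

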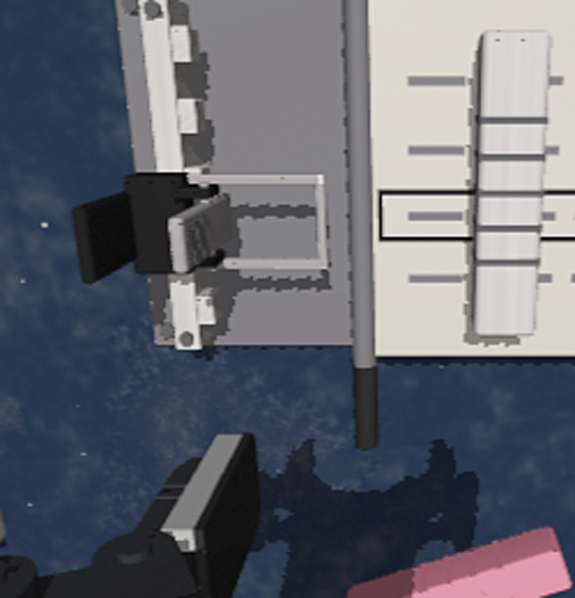

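Run:
```python
from h import *
d=load('wrist'); a=lambda u,v:(140+u/2.3,60+v/2.3)
for n,p,z in [('bar far',(320,175),47),('bar near',(322,268),47),('post far',(75,210),100),('post near',(85,282),100),('pad in far',(187,212),97),('pad in near',(188,272),97),('box far',(381,191),34),('box near',(381,240),34),('tooth far',(195,25),38),('tooth near',(195,62),38),('w',(480,31),62),('w',(547,31),62),('w',(473,333),62),('w',(536,333),62)]:
    print(n,B(ray(d,*a(*p),z)))
print('z weight',dep(d,*a(510,60))[2],dep(d,*a(505,310))[2])
```

```text
bar far [  4.8 166.7]
bar near [-37.4 167.4]
post far [ -2.7 251.9]
post near [-30.6 251.9]
pad in far [ -3.8 210.9]
pad in near [-27.2 212.7]
box far [ -3.9 140.4]
box near [-26.9 140.7]
tooth far [ 67. 219.]
tooth near [ 52.1 220.4]
w [63.2 98.8]
w [63.2 72.1]
w [-63.7  98.3]
w [-63.7  69.8]
z weight 63.362396759101614 62.565367725103215
```

```bash
python3 -c "
from cell import ctrl
print(ctrl.finish_job())"
```

```text
the job is handed in; nothing more can be done
None
```

I did all the steps in the order asked and handed the job in at about 31 s of the 72 s allowed; no verdict was reported.

- **Weight off:** I lifted it level from the leaf and set it on the free worktop to the right of the binder.
- **Leaf:** I turned it by its rod through the half circle and laid it down in small steps. The other face is showing and the boxed row is visible. Force peaked at about 18 N near upright, because my arc was about 2 mm low there; I corrected it.
- **Weight back:** it lies flat on the turned leaf, centred at about binder (0, 85). Its top reads z 62.6 to 63.4 mm (expected 62). Contact reached about 12 N while setting it down.
- **Frame:** I squeezed the lever and slid the frame to the third notch. After letting go, the paddle stands upright again, with the plates about 40 mm apart (42 nominal when released).

**Checks that disagreed slightly:**
- The frame's centre reads binder x of about -16, against -15 wanted. That is inside the 4 mm play and level with the boxed row, which reads -15.4.
- While squeezed, the jaw width read 35 mm rather than about 32, but the frame slid freely.
- I did not test the lock by pushing; I judged it from the lever being back at rest.

In the last pictures the robot touches nothing. The bystanders that show look undisturbed, but I compared them only by eye and did not measure them again.

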